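# Pack the wedge caddies into the tea tray

### The arm

A 7-joint arm with a two-finger parallel gripper is mounted at the origin on the work surface. World frame = base frame: x ahead of the robot, y to its left, z up, the work surface at z = 0. Lengths are in mm, angles in rad, forces in N, time in s.
With the tool pointing down it reaches from about 400 to 900 mm from the base axis. Payload 5.5 kg.
Tool frame: the origin (TCP) lies between the finger pads; the fingertips stand 8 mm ahead of it and the grasp point (between the pads) lies 11 mm behind it; z points along the fingers, y is the line along which they close (so a half turn about z gives the same grasp; the last joint's range is limited). The gripper opens to 92 mm and grips with 3 to 60 N. Pads are 19 mm wide; open, the fingers measure 130 mm over their backs; the gripper's body (75 mm by 190 mm) begins 47 mm behind the grasp point.
Start: joints at [1.371, 0.501, -0.427, 1.55, 0.221, 1.138, -0.21], TCP at [290.227, -581.608, 234.729] pointing down, gripper open.
Joint ranges: [-2.88, 2.88], [-0.31, 2.03], [-1.54, 1.56], [0.2, 2.42], [-1.41, 4.55], [0.19, 2.02], [-2.57, 2.57]. Speed limits (rad/s): [2.57, 2.57, 3.14, 3.14, 3.14, 3.14, 3.14].

### API

Orientations are given as a unit quaternion [x, y, z, w].
In Python, from plant import r gives the robot as it stands. The module is installed in compiled form; this text tells all that it offers.
- The arm moves only by the tool jog_arm, never from a script. Its argument "steps" is a list of rows, each a list of 2 entries, a list of its own where there are three numbers: the shift along the tool's x, y, z in cm, then the turn, a rotation vector about the tool's x, y, z in degrees. In form: [[[x, y, z], [rx, ry, rz]], ...]. A call has 1 to 20 rows; each row shifts and turns the commanded pose from where the row before left it, along the tool's axes as they then stand; what a row does not reach is not made up. A row lasts 1/8 s, in which the tool goes at most 62.5 mm and 10.7 degrees, less where a joint would pass 70% of its speed; a pose out of reach is approached as far as the arm can. A call is refused whole if a number of a shift passes 6.25 or a number of a turn 10.7, either way. A call with a gripper value outside its range is refused whole. "jaw" is the finger opening in cm, from 0 to 9.18, set as the call begins (left out, the last holds). The fingers move at their own pace and stop on an object; "force" is the grip in N (left out, the last holds). Time passes only in rows, so rows that do not move let the fingers close. It gives the time, the measured TCP pose, the force, the opening and the grip force at its end, in the units of the state.
- r.sense(): the state, without advancing time (a new reading comes with each control period).
- r.read_camera(name): name is "side" or "top" or "wrist"; returns the picture (384x512x3 uint8, red, green, blue); there is no depth.
- r.camera_info(name): a dict with "camera_matrix" (3x3 intrinsics, pixels), "extrinsics" (4x4, takes a point from camera to world coordinates). Camera axes: x right, y down, z forward; pixel columns grow to the right and rows downward; lengths in mm; the calibration is good to about 2 mm. A picture is of the moment at which its call begins: read the wrist's pose just before it. camera_info takes no time and is no camera call; for the wrist camera it gives the pose at the moment of the call.
- r.close_job(): hands the job in; it is judged then, once.
Trained networks look in the newest picture that a camera, given by its name, has taken for a name from the list of things; names that differ only in an ending like _2 or _b are one class to them, and where a whole thing is asked for, a point or a joint stands for the part that bears it (a point fixed in the world has none). Each returns a list of dicts, best first, with "p" (0 to 1); they miss things now and then, are a little off and sometimes report something else, mostly with a low value. They report only what shows in the picture. A call takes as long as a camera call. They do not tell look-alikes from the thing itself.
- r.recognise(camera, name): "position" ([column, row] in pixels, amid what is visible of it).
- r.outline_of(camera, name): "pixels" (384x512 bool, what is visible of it) and "position" ([column, row] in pixels, amid what is visible of it).
The state is a dict: "time": time; "joints": joint angles; "qd": joint speeds; "joint_efforts": joint torques, N m; "position": TCP position; "tool_rot": TCP orientation; "contact_force": force on the tool from outside, world axes, zero at the start; "ft_torque": the same for the moment, N m; "opening": opening from 0.0 (shut) to 1.0 (fully open); "finger_force": force on a finger pad.
Only numpy, scipy, OpenCV 4.12 (cv2) and the standard library are available. Lean on these libraries where they do the work, as an engineer would, in place of code of your own. Each camera call takes 0.05 s, during which the arm holds its last target. There are 200 camera calls.

### The job

One of the four wedge-shaped tea caddies already stands in the fenced corner of the serving tray. Stand the other three beside it on the tray in one row, alternately head to tail so that they fill a rectangle, each square and flush against the tray's far fence; then slide the brass end stop up until the row is closed tight between it and the end fence. Do not tip a caddy over, and do not shove or knock over the other tea things.

Things in the scene. Friction and masses are not known exactly. Their poses are not given: they have to be found in the camera images.
- tray: dark wooden tray, fixed. Floor 10 mm thick, from x = -72 to +60 mm and y = -162 to +120 mm. Far fence: inner face at x = +60 mm; end fence: inner face at y = +120 mm; both 12 mm thick, tops at z = 32 mm. The -x side (to the robot) is open; at the -y end is the sliding brass stop. Origin: at the underside, from which these are counted; x to the far fence, y to the end fence, z up
- tray_corner (a point): the inside corner of the tray's two fences, on the tray floor
- stop (a joint): travel (m) of the brass end stop along the tray's +y, toward the end fence: 0 open, 0.08 end of its track. Its inner face is at tray y = -125 mm + travel; it meets a tightly packed row of four caddies (188 mm wide) at 0.057. Slides with about 2 N and stays where left; pushing the row along as well takes up to 12 N
- stop_grip (a point): point on the stop's upright grip fin, 64 mm above the table, 27 mm behind (-y of) the stop's inner face. The fin is 50 mm long along tray x, 12 mm thick along y, its top 80 mm above the table. The stop itself is a brass plate 10 mm thick, 105 mm long, top at 41 mm, with a flat foot behind it (top at 17 mm) that carries the fin
- caddy_a: wedge-shaped wooden caddy, 0.15-0.26 kg, all four alike. From above a right-angled trapezoid 110 mm long: thick end 60, thin end 34 mm wide, one long side straight, one slanted. Lid at 36 mm; on it a brass grip fin 50 (x) by 12 (y) mm, top at 68 mm, over the origin. Origin: underside, mid-length, 23.5 mm from either long side. x to the thick end, y to the straight side. In the corner at start
- caddy_b: wedge-shaped wooden caddy, 0.15-0.26 kg, all four alike. From above a right-angled trapezoid 110 mm long: thick end 60, thin end 34 mm wide, one long side straight, one slanted. Lid at 36 mm; on it a brass grip fin 50 (x) by 12 (y) mm, top at 68 mm, over the origin. Origin: underside, mid-length, 23.5 mm from either long side. x to the thick end, y to the straight side. Loose at start
- caddy_c: wedge-shaped wooden caddy, 0.15-0.26 kg, all four alike. From above a right-angled trapezoid 110 mm long: thick end 60, thin end 34 mm wide, one long side straight, one slanted. Lid at 36 mm; on it a brass grip fin 50 (x) by 12 (y) mm, top at 68 mm, over the origin. Origin: underside, mid-length, 23.5 mm from either long side. x to the thick end, y to the straight side. Loose at start
- caddy_d: wedge-shaped wooden caddy, 0.15-0.26 kg, all four alike. From above a right-angled trapezoid 110 mm long: thick end 60, thin end 34 mm wide, one long side straight, one slanted. Lid at 36 mm; on it a brass grip fin 50 (x) by 12 (y) mm, top at 68 mm, over the origin. Origin: underside, mid-length, 23.5 mm from either long side. x to the thick end, y to the straight side. Loose at start
- tea_glass: bystander: amber tea glass, 58 mm across, 85 mm high; origin under its centre
- mug: bystander: white mug, 72 mm across, 80 mm high; origin under its centre
- sugar_bowl: bystander: lidded brass sugar bowl, 92 mm across, 86 mm high; origin under its centre
- candlestick: bystander: brass candlestick, 80 mm across the foot, 138 mm high; origin under its centre
- spoon: bystander: steel spoon, 140 mm long, lying along its x on the table
Things that resemble listed ones, but are neither listed nor needed, are in the scene too. What is shaped like the caddy_c but blue or red is not meant.

How it is judged (in metres and radians):
On the way, in this order (a step that is already met when the one before it is completed fails the run):
1. all four caddies stand on the tray floor in line with the tray, the stop not yet closed (x of caddy_a in the frame of tray between -0.012 and 0.012 m and y of caddy_a in the frame of tray between -0.085 and 0.105 m and z of caddy_a in the frame of tray between 0.005 and 0.015 m and angle between each of caddy_a, caddy_b, caddy_c, caddy_d's own z axis and vertical below 0.06 rad and angle between the x axis of each of caddy_a, caddy_b, caddy_c, caddy_d and the x axis of tray, either way round below 0.2 rad and x of caddy_b in the frame of tray between -0.012 and 0.012 m and y of caddy_b in the frame of tray between -0.085 and 0.105 m and z of caddy_b in the frame of tray between 0.005 and 0.015 m and x of caddy_c in the frame of tray between -0.012 and 0.012 m and y of caddy_c in the frame of tray between -0.085 and 0.105 m and z of caddy_c in the frame of tray between 0.005 and 0.015 m and x of caddy_d in the frame of tray between -0.012 and 0.012 m and y of caddy_d in the frame of tray between -0.085 and 0.105 m and z of caddy_d in the frame of tray between 0.005 and 0.015 m and value of joint stop below 0.0525 m), for 0.1 s.
2. the caddies are packed flush and the stop is closed on the row (x of caddy_a in the frame of tray between -0.001 and 0.012 m and y of caddy_a in the frame of tray between -0.055 and 0.105 m and z of caddy_a in the frame of tray between 0.005 and 0.015 m and angle between each of caddy_a, caddy_b, caddy_c, caddy_d's own z axis and vertical below 0.06 rad and angle between the x axis of each of caddy_a, caddy_b, caddy_c, caddy_d and the x axis of tray, either way round below 0.07 rad and linear speed of each of caddy_a, caddy_b, caddy_c, caddy_d below 0.02 m/s and x of caddy_b in the frame of tray between -0.001 and 0.012 m and y of caddy_b in the frame of tray between -0.055 and 0.105 m and z of caddy_b in the frame of tray between 0.005 and 0.015 m and x of caddy_c in the frame of tray between -0.001 and 0.012 m and y of caddy_c in the frame of tray between -0.055 and 0.105 m and z of caddy_c in the frame of tray between 0.005 and 0.015 m and x of caddy_d in the frame of tray between -0.001 and 0.012 m and y of caddy_d in the frame of tray between -0.055 and 0.105 m and z of caddy_d in the frame of tray between 0.005 and 0.015 m and value of joint stop above 0.0525 m), for 0.2 s.
At the end, for the whole second after the job is handed in: All four caddies stand upright on the tray floor between the stop and the end fence, at rest, within 0.07 rad of square to the tray, their far ends within 6 mm of the far fence, and the stop's travel is over 52.5 mm (under 4.5 mm of gaps left in the 188 mm row), which only a head-to-tail row allows (all of step 2); the robot touches nothing.
It fails at once if a bystander (glass, mug, sugar bowl, candlestick or spoon) shoved more than 30 mm (distance of any of tea_glass, mug, sugar_bowl, candlestick, spoon from where it was at the start of the episode above 0.03 m).
It fails at once if a bystander knocked over (tilted more than 0.7 rad) (angle between any of tea_glass, mug, sugar_bowl, candlestick's own z axis and vertical above 0.7 rad).
It fails at once if a caddy tipped over (tilted more than 0.6 rad) (angle between any of caddy_a, caddy_b, caddy_c, caddy_d's own z axis and vertical above 0.6 rad).
It also fails if it takes over 70 s, if anything falls off the work surface, if the arm or the gripper's body presses on something with over 40 N, if the wrist force passes 120 N, or if a joint passes its speed limit or range.

## Working session

There is one attempt and no reset: what is moved stays moved. The work goes in short steps, Python scripts to look and compute and a tool call to move; the robot and the scene stay as the last step left them, time stands still between calls to the robot, and variables do not carry over. Pictures are saved under pics/ and viewed, at most 10 in all, crops included, and the job is handed in when it is done.

Besides the shell and the picture viewer there is one more tool, called after ">>>" as name(argument=value, ...), one argument or row to a line, values as JSON. jog_arm: Moves the arm, as the interface text tells. Its arguments: {"type":"object","properties":{"steps":{"type":"array"},"jaw":{"type":"number"},"force":{"type":"number"}},"required":["steps"]}

```bash
mkdir -p pics; cat > h.py <<'E'
import numpy as np, cv2
from plant import r
from scipy.spatial.transform import Rotation as R
def info(c):
    d=r.camera_info(c); return np.array(d["camera_matrix"]),np.array(d["extrinsics"])
def ray(c,p,I=None):
    K,T=I or info(c); d=T[:3,:3]@np.linalg.solve(K,[p[0],p[1],1.]); return T[:3,3],d/np.linalg.norm(d)
def atz(c,p,z,I=None):
    o,d=ray(c,p,I); return (o+d*(z-o[2])/d[2])[:2]
def tri(o1,d1,o2,d2):
    A=np.array([d1,-d2]).T; s=np.linalg.lstsq(A,o2-o1,rcond=None)[0]
    a,b=o1+d1*s[0],o2+d2*s[1]; return (a+b)/2,np.linalg.norm(a-b)
def proj(c,P,I=None):
    K,T=I or info(c); q=T[:3,:3].T@(np.asarray(P,float)-T[:3,3]); q=K@q; return q[:2]/q[2]
def save(c,n,up=1):
    im=r.read_camera(c); cv2.imwrite(f"pics/{n}.png",cv2.resize(im[:,:,::-1],None,fx=up,fy=up)); return im
E
python3 - <<'E'
from h import *
np.set_printoptions(precision=2,suppress=True)
a=save("top","top0",1.5); b=save("side","side0")
for c in("top","side"):
    K,T=info(c); print(c,K[0,0],T)
    for n in("caddy_b","tray","stop","tea_glass","mug","sugar_bowl","candlestick","spoon"):
        print(n,[(np.round(d["position"]),round(d["p"],2)) for d in r.recognise(c,n)])
s=r.sense();print(s["time"],s["position"],R.from_quat(s["tool_rot"]).as_matrix())
E
```

```text
top 453.9220230447147 [[  -0.02   -1.      0.1   359.53]
 [  -1.      0.03    0.01  -20.54]
 [  -0.01   -0.1    -1.   1475.77]
 [   0.      0.      0.      1.  ]]
caddy_b [(array([282., 214.]), 0.97), (array([172., 220.]), 0.94), (array([182., 145.]), 0.89), (array([359., 282.]), 0.85), (array([338., 162.]), 0.71), (array([384., 136.]), 0.66)]
tray [(array([220., 148.]), 0.75)]
stop [(array([254., 150.]), 0.62)]
tea_glass [(array([333., 234.]), 0.84), (array([182., 143.]), 0.43)]
mug [(array([123., 185.]), 0.82)]
sugar_bowl [(array([324., 119.]), 0.61)]
candlestick [(array([145., 141.]), 0.56)]
spoon [(array([338., 166.]), 0.73), (array([123., 183.]), 0.64), (array([223., 150.]), 0.6), (array([230., 204.]), 0.53)]
side 363.27702296297406 [[ -0.99  -0.1    0.09 390.94]
 [ -0.13   0.64  -0.76 758.72]
 [  0.02  -0.76  -0.65 728.11]
 [  0.     0.     0.     1.  ]]
caddy_b [(array([244., 144.]), 0.97), (array([276., 280.]), 0.95), (array([347., 148.]), 0.77), (array([180., 250.]), 0.66), (array([282., 181.]), 0.6), (array([229., 120.]), 0.56)]
tray [(array([201., 222.]), 0.89)]
stop [(array([207., 192.]), 0.89)]
tea_glass [(array([307., 149.]), 0.97)]
mug []
sugar_bowl [(array([200., 144.]), 0.9), (array([151., 293.]), 0.65)]
candlestick [(array([154., 292.]), 0.75), (array([266., 223.]), 0.52)]
spoon [(array([272., 221.]), 0.73)]
0.9 [ 290.26 -581.62  234.74] [[ 0.89  0.45  0.  ]
 [ 0.45 -0.89 -0.  ]
 [ 0.    0.   -1.  ]]
```

View pics/top0.png

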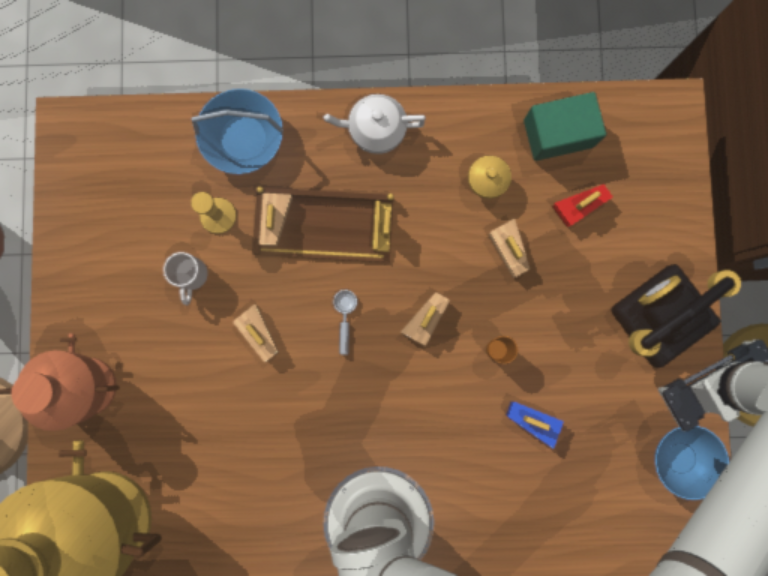

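View pics/side0.png

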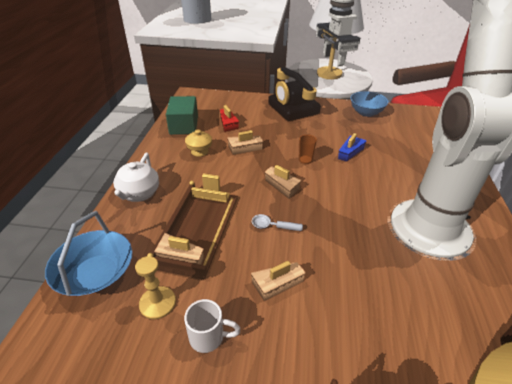

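The top view (1.5×) shows these wooden caddies: one in the tray corner at (272,218), and three loose at (255,334), (427,318) and (511,248). The same shapes at (583,204) in red and (536,424) in blue are decoys. The tray is at (325,225) with its stop fin at (385,225), and the candlestick is close to the tray at (215,212).

```bash
python3 - <<'E'
from h import *
np.set_printoptions(precision=1,suppress=True)
top=r.read_camera("top"); side=r.read_camera("side")
def fins(c,im,n):
    out=[]
    for d in r.outline_of(c,n):
        m=d["pixels"].astype(np.uint8); hsv=cv2.cvtColor(im,cv2.COLOR_RGB2HSV)
        px=hsv[m>0]
        f=(m>0)&(hsv[...,1]>150)&(hsv[...,0]>15)&(hsv[...,0]<32)
        ys,xs=np.nonzero(f); 
        rect=cv2.minAreaRect(cv2.findNonZero(m)) if m.sum() else None
        med=np.median(px,0)
        if len(xs)>4:
            e=np.cov(np.c_[xs,ys].T); v=np.linalg.eigh(e)[1][:,1]
            out.append((np.array([xs.mean(),ys.mean()]),v,d["p"],len(xs),m,med))
        else: out.append((np.array(d["position"]),np.zeros(2),d["p"],0,m,med))
    return out
T=fins("top",top,"caddy_b"); S=fins("side",side,"caddy_b")
for t in T: print("T",t[0],t[1],round(t[2],2),t[3],t[4].sum(),t[5])
for t in S: print("S",t[0],round(t[2],2),t[3],t[5])
for t in T:
    best=min(((tri(*ray("top",t[0]),*ray("side",s[0]))[0],tri(*ray("top",t[0]),*ray("side",s[0]))[1],s[0]) for s in S),key=lambda q:q[1])
    p,q=atz("top",t[0],60),atz("top",t[0]+5*t[1],60); a=np.degrees(np.arctan2(*(q-p)[::-1]))
    # skewness: which end along the fin is thicker
    ys,xs=np.nonzero(t[4]); P=np.array([atz("top",(x,y),36) for x,y in zip(xs,ys)]); u=(q-p)/np.linalg.norm(q-p); n=np.array([-u[1],u[0]])
    L=(P-P.mean(0))@u; N=(P-P.mean(0))@n
    w=[N[L>0].std(),N[L<0].std()]
    print(t[0],"tri",best[0],"err",best[1],"side",best[2],"fin ang",a,"widths +u,-u",w)
st=[fins("top",top,"stop"),fins("side",side,"stop")]
for s in st: print([(x[0],x[2],x[3],x[1]) for x in s])
x=[cv2.resize(top[y-28:y+28,x-28:x+28],(266,266),interpolation=cv2.INTER_CUBIC) for x,y in((172,221),(284,212),(340,165))]
y=cv2.resize(top[120:180,160:270],(798,300),interpolation=cv2.INTER_CUBIC)
cv2.imwrite("pics/crop1.png",np.vstack([np.hstack(x),y])[:,:,::-1])
E
```

```text
T [357.5 278.9] [0. 0.] 0.98 0 539 [113. 161. 189.]
T [182.8 145.5] [0. 0.] 0.97 0 546 [ 15.  103.  199.5]
T [342.2 164.7] [0. 0.] 0.91 0 598 [ 15.  105.  194.5]
T [282.3 214.6] [0. 0.] 0.84 0 547 [ 15. 105. 180.]
T [172.7 221.5] [0. 0.] 0.8 0 539 [ 15. 107. 198.]
T [395.6 130.3] [-0.9  0.4] 0.62 7 561 [  2. 190. 182.]
S [180.3 251.6] 0.94 0 [ 15.  112.5 192.5]
S [350.7 144.9] 0.84 0 [116. 143. 131.]
S [279.5 182.6] 0.62 0 [ 14. 116. 173.]
S [277.1 280.8] 0.59 0 [ 15. 114. 199.]
S [228.5 119.2] 0.59 0 [  3.  192.5 157. ]
S [242.6 143.1] 0.57 0 [ 14. 117. 145.]
[357.5 278.9] tri [ 209.8 -336.3   27.9] err 6.954888915225466 side [350.7 144.9] fin ang 0.0 widths +u,-u [np.float64(nan), np.float64(nan)]
[182.8 145.5] tri [651.7 208.2  25.6] err 2.2857532797445166 side [180.3 251.6] fin ang 0.0 widths +u,-u [np.float64(nan), np.float64(nan)]
[342.2 164.7] tri [ 580.6 -306.9   15.2] err 4.904142704030492 side [242.6 143.1] fin ang 0.0 widths +u,-u [np.float64(nan), np.float64(nan)]
[282.3 214.6] tri [ 427.4 -107.9   15.2] err 12.465808759664906 side [279.5 182.6] fin ang 0.0 widths +u,-u [np.float64(nan), np.float64(nan)]
[172.7 221.5] tri [407.2 246.3   8.1] err 1.5597403818209967 side [277.1 280.8] fin ang 0.0 widths +u,-u [np.float64(nan), np.float64(nan)]<stdin>:25: RuntimeWarning: invalid value encountered in divide
  ret = _var(a, axis=axis, dtype=dtype, out=out, ddof=ddof,
  arrmean = um.true_divide(arrmean, div, out=arrmean,
  ret = ret.dtype.type(ret / rcount)
Traceback (most recent call last):
  File "h.py", line 9, in atz
    o,d=ray(c,p,I); return (o+d*(z-o[2])/d[2])[:2]
        ~~~^^^^^^^
  File "h.py", line 7, in ray
    K,T=I or info(c); d=T[:3,:3]@np.linalg.solve(K,[p[0],p[1],1.]); return T[:3,3],d/np.linalg.norm(d)
             ~~~~^^^
  File "h.py", line 5, in info
    d=r.camera_info(c); return np.array(d["camera_matrix"]),np.array(d["extrinsics"])
ValueError: time passes only in moves, steps and waits
```

```bash
cat > fin.py <<'E'
from h import *
def fin(im,m):
    """brass pixels on a caddy: centre, direction (pixels); and mask"""
    hsv=cv2.cvtColor(im,cv2.COLOR_RGB2HSV)
    m2=cv2.dilate(m.astype(np.uint8),np.ones((3,3)))>0
    f=(m2&(hsv[...,1]>135)&(hsv[...,0]>16)&(hsv[...,0]<34)&(hsv[...,2]>90)).astype(np.uint8)
    n,l,s,c=cv2.connectedComponentsWithStats(f)
    if n<2: return None
    k=1+np.argmax(s[1:,4]); ys,xs=np.nonzero(l==k)
    if len(xs)<5: return None
    v=np.linalg.eigh(np.cov(np.c_[xs,ys].T))[1][:,1]
    return c[k],v,len(xs)
E
python3 - <<'E'
from fin import *
np.set_printoptions(precision=1,suppress=True)
IT,IS=info("top"),info("side")
top=r.read_camera("top"); side=r.read_camera("side")
x=[cv2.resize(top[y-28:y+28,x-28:x+28],(266,266),interpolation=cv2.INTER_CUBIC) for x,y in((172,221),(284,212),(340,165))]
y=cv2.resize(top[120:180,160:270],(798,300),interpolation=cv2.INTER_CUBIC)
cv2.imwrite("pics/crop1.png",np.vstack([np.hstack(x),y])[:,:,::-1])
O={(c,n):r.outline_of(c,n) for c in("top","side") for n in("caddy_b","stop")}
def get(c,im,n): return [(d["position"],fin(im,d["pixels"]),d["pixels"]) for d in O[c,n]]
for n in("caddy_b","stop"):
  S=get("side",side,n)
  for p,f,m in get("top",top,n):
    if f is None: print(n,p,"nofin");continue
    best=min(([*tri(*ray("top",f[0],IT),*ray("side",s[1][0],IS)),s[1][0]] for s in S if s[1]),key=lambda q:q[1])
    a,b=atz("top",f[0],60,IT),atz("top",f[0]+5*f[1],60,IT); ang=np.degrees(np.arctan2(*(b-a)[::-1]))
    ys,xs=np.nonzero(m); P=np.array([atz("top",q,36,IT) for q in zip(xs,ys)]); u=(b-a)/np.linalg.norm(b-a); w=np.array([-u[1],u[0]])
    L=(P-P.mean(0))@u; N=(P-P.mean(0))@w
    print(n,p,f[0],f[2],"tri",best[0],"err",best[1],"ang",ang,"w+-",N[L>15].std(),N[L<-15].std())
E
```

```text
caddy_b [339.5, 162.4] [342.6 164.6] 66 tri [ 572.9 -300.8   52.9] err 0.41085577550979296 ang -152.3887730405081 w+- 13.785410953679825 18.334716815877538
caddy_b [358.0, 279.9] [357.5 281.8] 39 tri [ 207.3 -331.3   51.3] err 0.6644253195432726 ang 66.42143835932306 w+- 10.316056031589076 15.84688074018012
caddy_b [172.7, 219.4] [169.7 222.8] 53 tri [402.4 247.5  54.2] err 0.38892796396658913 ang -141.97648582650416 w+- 12.818509468680752 16.992007781813978
caddy_b [385.1, 136.1] [392.2 132.9] 52 tri [ 670.  -462.1   54.3] err 0.08547525622555041 ang 122.83383044432794 w+- 15.606601141602907 11.098008883498494
caddy_b [181.4, 143.5] [179.5 144. ] 43 tri [648.7 212.8  62.4] err 3.701472543175692 ang 174.47484860577316 w+- 11.832845145713977 16.372587325890382
stop [254.1, 149.3] [254.  150.9] 371 tri [628.9 -22.   34.4] err 3.1813674236044704 ang 176.43529567132086 w+- 9.81955705029944 9.867812171129026
```

View pics/crop1.png

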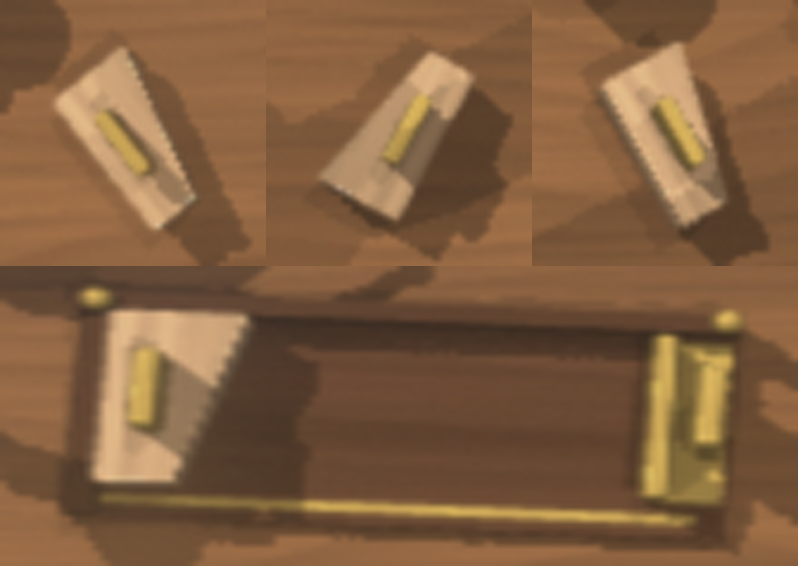

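The crop confirms the three loose caddies: natural wood with a brass fin, not blue or red. They sit at top pixels (170,223), (284,212) and (342,165). Caddy A has its thick end at the far fence, so the row alternates tail, head, tail. I'm moving above the middle caddy, near (427,-108).

>>> jog_arm(
  steps=[
    [[3.0,-3.2,0],[0,0,0]],
    [[3.4,-3.7,0],[0,0,0]],
    [[3.4,-3.7,0],[0,0,0]],
    [[3.4,-3.7,0],[0,0,0]],
    [[3.4,-3.7,0],[0,0,0]],
    [[3.4,-3.7,0],[0,0,0]],
    [[3.4,-3.6,0],[0,0,0]],
    [[3.4,-3.6,0],[0,0,0]],
    [[3.4,-3.6,0],[0,0,0]],
    [[3.4,-3.6,0],[0,0,0]],
    [[0,0,0],[0,0,9.4]],
    [[0,0,0],[0,0,9.4]],
    [[0,0,0],[0,0,9.4]],
    [[0,0,0],[0,0,9.4]],
    [[0,0,0],[0,0,9.4]],
    [[0,0,0],[0,0,9.4]],
    [[0,0,0],[0,0,0]],
  ],
  jaw=4,
  force=30,
)

```text
time: 3.52
position: [429.8, -108.5, 234.9]
tool_rot: [0.966, -0.257, 0.0, 0.0]
contact_force: [-0.1, -0.2, 0.6]
opening: 0.435
finger_force: 0.0
```

```bash
cat > look.py <<'E'
from fin import *
import sys
np.set_printoptions(precision=1,suppress=True)
def look(name="caddy_b",tag=None,z=52):
    s=r.sense(); I=info("wrist"); im=r.read_camera("wrist")
    if tag: cv2.imwrite(f"pics/{tag}.png",im[:,:,::-1])
    o=r.outline_of("wrist",name); p=np.array(s["position"]); M=R.from_quat(s["tool_rot"]).as_matrix()
    print("TCP",p,"phi",np.degrees(np.arctan2(M[1,0],M[0,0])),"cam",I[1][:3,3],I[1][:3,2])
    res=[]
    for d in o:
        f=fin(im,d["pixels"])
        if f is None: continue
        a,b=atz("wrist",f[0],z,I),atz("wrist",f[0]+20*f[1],z,I); u=(b-a)/np.linalg.norm(b-a); w=np.array([-u[1],u[0]])
        ys,xs=np.nonzero(d["pixels"]); P=np.array([atz("wrist",q,36,I) for q in zip(xs[::7],ys[::7])]); L=(P-a)@u; N=(P-a)@w
        wid=[N[L>20].std(),N[L<-20].std()] if (L>20).any() and (L<-20).any() else None
        print(name,round(d["p"],2),f[0],f[2],"at z",a,"ang",np.degrees(np.arctan2(u[1],u[0])),"w+-",wid)
        res.append((f[0],a))
    return im,I,res
if __name__=="__main__": look(tag=sys.argv[1])
E
python3 look.py w1
```

```text
TCP [ 429.8 -108.5  234.9] phi -29.784870398249623 cam [ 494.  -147.1  384.1] [-0.2  0.1 -1. ]
caddy_b 0.86 [ 59.6 308.1] 147 at z [396.9 223.8] ang 42.764282430654305 w+- [np.float64(12.525800177231703), np.float64(0.0)]
caddy_b 0.75 [267.9 155. ] 51 at z [ 439.6 -126.8] ang 161.98435690027824 w+- [np.float64(16.310001595570018), np.float64(10.491732494935299)]
```

View pics/w1.png

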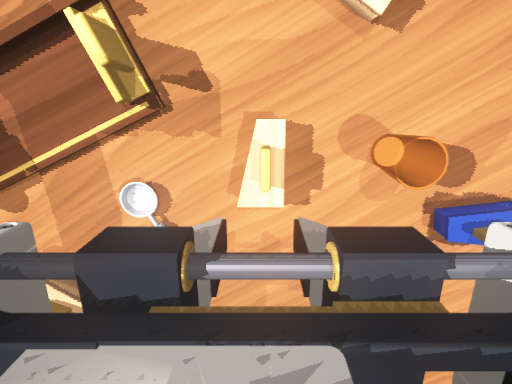

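The wrist view shows the middle caddy at (265,165), fin from (265,148) to (266,190), with its thick end down. The tea glass is at (410,160). The stop and tray rim are at upper left, the spoon at (140,200), and another caddy corner at the top edge. I'll fit the known caddy shape to the outline masks.

```bash
cat > fit.py <<'E'
from h import *
from scipy.optimize import minimize
np.set_printoptions(precision=1,suppress=True)
foot=np.array([[55,23.5],[-55,23.5],[-55,-10.5],[55,-36.5]])
finr=np.array([[25,6],[-25,6],[-25,-6],[25,-6]])
def verts(p,z0):
    V=[np.c_[foot,np.full(4,z)] for z in(z0,z0+36)],[np.c_[finr,np.full(4,z)] for z in(z0+36,z0+68)]
    c,s=np.cos(p[2]),np.sin(p[2]); M=np.array([[c,-s,0],[s,c,0],[0,0,1]])
    return [np.vstack(v)@M.T+[p[0],p[1],0] for v in V]
def render(p,z0,I,sc=4,shape=(384,512)):
    K,T=I; m=np.zeros(shape,np.uint8)
    for V in verts(p,z0):
        q=(V-T[:3,3])@T[:3,:3]@K.T; q=q[:,:2]/q[:,2:]
        cv2.fillConvexPoly(m,np.round(cv2.convexHull(q.astype(np.float32))*16).astype(np.int32),1,shift=4)
    return m>0
def cost(p,z0,I,m):
    g=render(p,z0,I); return 1-(g&m).sum()/max((g|m).sum(),1)
def fit(m,I,p0,z0=0,starts=(0,90,180,270)):
    best=None
    for a in starts:
        x0=[p0[0],p0[1],p0[2]+np.radians(a)]; f=lambda x:cost([x[0],x[1],x[2]/50],z0,I,m)
        x=minimize(f,[x0[0],x0[1],x0[2]*50],method="Nelder-Mead",options=dict(initial_simplex=[[x0[0],x0[1],x0[2]*50],[x0[0]+12,x0[1],x0[2]*50],[x0[0],x0[1]+12,x0[2]*50],[x0[0],x0[1],x0[2]*50+15]],xatol=.1,fatol=1e-4))
        if best is None or x.fun<best[1]: best=(np.array([x.x[0],x.x[1],np.degrees(x.x[2]/50)]),x.fun)
    return best
def pose():
    s=r.sense(); M=R.from_quat(s["tool_rot"]).as_matrix(); return np.array(s["position"]),np.degrees(np.arctan2(M[1,0],M[0,0])),s
def todo(x,y,z,phi):
    """remaining shift in tool axes (cm) and turn about tool z (deg)"""
    p,f,_=pose(); d=np.array([x,y,z])-p; c,s=np.cos(np.radians(f)),np.sin(np.radians(f))
    return np.array([d[0]*c+d[1]*s,d[0]*s-d[1]*c,-d[2]])/10,-((phi-f+180)%360-180)
def fits(cam,z0=0,tag=None):
    I=info(cam); im=r.read_camera(cam); out=[]
    if tag: cv2.imwrite(f"pics/{tag}.png",im[:,:,::-1])
    for d in r.outline_of(cam,"caddy_b"):
        m=d["pixels"]; c=atz(cam,d["position"],30,I); b=fit(m,I,[c[0],c[1],0.5],z0)
        hue=np.median(cv2.cvtColor(im,cv2.COLOR_RGB2HSV)[m],0)
        print(cam,round(d["p"],2),np.array(d["position"]),"hsv",hue,"pose",b[0],"1-IoU",round(b[1],3)); out.append(b)
    return out
E
python3 - <<'E'
from fit import *
fits("top"); fits("wrist"); print(todo(430,-108,48,-30))
E
```

```text
top 0.93 [360.3 280. ] hsv [114.  134.5 131. ] pose [ 209.8 -331.2  247.5] 1-IoU 0.098
top 0.81 [386.  135.2] hsv [  1. 190. 176.] pose [ 670.3 -461.   121.8] 1-IoU 0.069
top 0.76 [180.5 142.9] hsv [ 15. 103. 193.] pose [650.7 213.   -0.7] 1-IoU 0.111
top 0.72 [174.2 222. ] hsv [ 15. 107. 182.] pose [401.3 245.   40.6] 1-IoU 0.163
top 0.57 [339.6 165.7] hsv [ 15. 104. 197.] pose [ 573.3 -301.   384.6] 1-IoU 0.086
top 0.54 [270.8 219.8] hsv [ 15.  99. 195.] pose [395.7 -66.9 134.2] 1-IoU 0.875
wrist 0.93 [466.6 220. ] hsv [115. 148. 158.] pose [ 204.5 -332.7  245.6] 1-IoU 0.232
wrist 0.81 [ 63.4 294.6] hsv [ 14. 114. 171.] pose [384.8 262.6 301.7] 1-IoU 0.666
wrist 0.75 [263.4 167.9] hsv [ 27.  39. 255.] pose [ 426.9 -114.6  150.5] 1-IoU 0.074
wrist 0.59 [370.   7.] hsv [ 16.  105.5 233.5] pose [ 558.3 -344.6  118.1] 1-IoU 0.036
(array([-0. , -0.1, 18.7]), np.float64(0.1943465924888983))
```

>>> jog_arm(
  steps=[
    [[0.05,0.67,2],[0,0,0]],
    [[0,0,4.5],[0,0,0]],
    [[0,0,4.5],[0,0,0]],
    [[0,0,4],[0,0,0]],
    [[0,0,2.5],[0,0,0]],
    [[0,0,1.1],[0,0,0]],
    [[0,0,0],[0,0,0]],
  ],
  jaw=4,
)

```text
time: 4.7
position: [426.7, -114.5, 48.5]
tool_rot: [0.966, -0.258, -0.0, -0.0]
contact_force: [-0.4, 1.0, 0.3]
opening: 0.437
finger_force: 0.0
```

>>> jog_arm(
  steps=[
    [[0,0,0],[0,0,0]],
    [[0,0,0],[0,0,0]],
    [[0,0,0],[0,0,0]],
    [[0,0,0],[0,0,0]],
  ],
  jaw=0,
  force=30,
)

```text
time: 5.2
position: [427.2, -114.8, 49.2]
tool_rot: [0.966, -0.258, 0.001, 0.0]
contact_force: [-0.4, 0.3, 3.7]
opening: 0.13
finger_force: 30.0
```

>>> jog_arm(
  steps=[
    [[0,0,-2],[0,0,0]],
    [[0,0,-4.5],[0,0,0]],
    [[0,0,-4.5],[0,0,-8.7]],
    [[0,0,-4.5],[0,0,-8.7]],
    [[0,0,-4.5],[0,0,-8.7]],
    [[1.0,-3.5,0],[0,0,0]],
    [[1.3,-4.7,0],[0,0,0]],
    [[1.3,-4.7,0],[0,0,0]],
    [[1.3,-4.7,0],[0,0,0]],
    [[1.3,-4.7,0],[0,0,0]],
    [[1.3,-4.7,0],[0,0,0]],
    [[0,0,0],[0,0,0]],
  ],
)

```text
time: 6.7
position: [519.0, 155.1, 248.7]
tool_rot: [1.0, -0.029, -0.0, -0.002]
contact_force: [-0.9, -0.2, -1.3]
opening: 0.127
finger_force: 30.0
```

```bash
python3 - <<'E'
from fit import *
fits("wrist",10,"w2"); fits("top",10); print(pose()[:2])
E
```

```text
wrist 0.9 [261.9 188.4] hsv [ 21.  83. 251.] pose [496.8 146.  156.5] 1-IoU 0.505
wrist 0.87 [205.8  46.8] hsv [ 22.  82. 252.] pose [646.  210.7 356.1] 1-IoU 0.075
wrist 0.81 [195.3 223.1] hsv [ 21.  80. 252.] pose [437.3 254.4 151. ] 1-IoU 0.792
top 0.97 [359.2 280.8] hsv [113.  160.5 172. ] pose [ 209.  -330.3  248.3] 1-IoU 0.09
top 0.9 [385.6 134. ] hsv [  2. 189. 169.] pose [ 667.3 -459.2  124.7] 1-IoU 0.067
top 0.87 [174.2 220.1] hsv [ 15.  92. 177.] pose [402.5 244.9  39.1] 1-IoU 0.137
top 0.85 [340.3 166. ] hsv [ 15. 105. 192.] pose [ 572.8 -299.7   27.4] 1-IoU 0.101
top 0.58 [189.7 132. ] hsv [ 15.  96. 178.] pose [684.6 182.4  43.7] 1-IoU 0.818
(array([519. , 148.2, 248.2]), np.float64(-3.869467902682483))
```

View pics/w2.png

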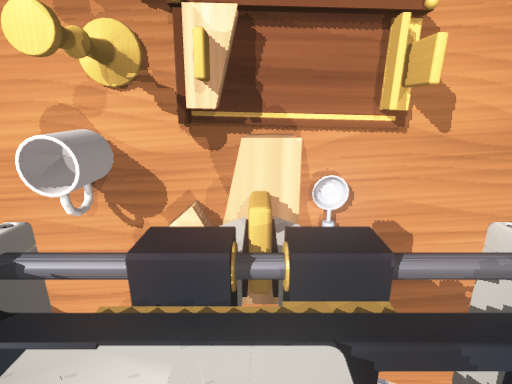

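The wrist view shows the held caddy hanging straight at (265,190). Caddy A is in the corner at (205,50), the tray front strip runs from (192,114) to (392,120), and the stop fin is at (432,60). The candlestick, mug and spoon are clear of the path. Next I'll compute the tray angle from the strip and knobs.

```bash
python3 - <<'E'
from fit import *
I=info("wrist"); im=r.read_camera("wrist"); IT=info("top"); tp=r.read_camera("top")
def strip(im,box,I,z,name):
    x0,x1,y0,y1=box; hsv=cv2.cvtColor(im,cv2.COLOR_RGB2HSV)[y0:y1,x0:x1].astype(float)
    w=np.clip(im[y0:y1,x0:x1,1].astype(float)-np.median(im[y0:y1,x0:x1,1]),0,None); rows=np.arange(y0,y1)[:,None]
    c=(w*rows).sum(0)/w.sum(0); k=np.polyfit(np.arange(x0,x1),c,1); res=c-np.polyval(k,np.arange(x0,x1)); ok=abs(res)<1
    k=np.polyfit(np.arange(x0,x1)[ok],c[ok],1)
    P=[atz(name,(x,np.polyval(k,x)),z,I) for x in(x0,x1)]; d=P[0]-P[1]; print(name,k,ok.mean(),P,"tray x ang",np.degrees(np.arctan2(d[1],d[0]))-90)
strip(im,(215,385,108,127),I,12,"wrist"); strip(tp,(178,250,164,176),IT,12,"top")
# A: fit angle robustness in wrist
for z0 in(10,):
  for d in r.outline_of("wrist","caddy_b"):
    if d["position"][1]<100:
        b=fit(d["pixels"],I,[646,211,0],z0,(-4,)); print(b, [round(cost([b[0][0],b[0][1],np.radians(a)],z0,I,d["pixels"]),3) for a in(-7,-6,-5,-4,-3,-2)])
for n in("stop",):
  for cam,J in(("wrist",I),("top",IT)):
    for d in r.outline_of(cam,n)[:2]:
        rect=cv2.minAreaRect(cv2.findNonZero(d["pixels"].astype(np.uint8))); print(cam,d["position"],rect,atz(cam,d["position"],41,J))
# held caddy: where
p,f,s=pose(); print(p,f)
E
```

```text
wrist [  0.  111.5] 1.0 [array([583.3, 200.2]), array([565.4, -20.4])] tray x ang -4.635207415167258<stdin>:6: RuntimeWarning: invalid value encountered in divide
Traceback (most recent call last):
TypeError: expected non-empty vector for x
```

>>> jog_arm(
  steps=[
    [[2.4,-0.3,1],[0,0,0.3]],
    [[3.6,-0.6,2],[0,0,0]],
    [[3.6,-0.6,2],[0,0,0]],
    [[2.2,-0.37,2],[0,0,0]],
    [[0,0,4],[0,0,0]],
    [[0,0,4],[0,0,0]],
    [[0,0,2.5],[0,0,0]],
    [[0,0,0],[0,0,0]],
    [[0,0,0],[0,0,0]],
  ],
)

```text
time: 8.12
position: [639.4, 159.8, 75.0]
tool_rot: [0.999, -0.036, 0.001, -0.0]
contact_force: [-0.2, 0.9, -1.8]
opening: 0.127
finger_force: 30.0
```

```bash
python3 - <<'E'
from fit import *
fits("wrist",10,"w3"); print(pose()[:2],todo(638,159,60,-4.2)); 
I=info("wrist")
E
```

```text
wrist 0.85 [265.1 190.1] hsv [ 22.  76. 253.] pose [634.9 156.2 369.1] 1-IoU 0.417
wrist 0.63 [181.7 172.1] hsv [ 21.  76. 253.] pose [645.8 209.9 354.7] 1-IoU 0.328
(array([639.8, 160.3,  75.7]), np.float64(-4.121549554531791)) (array([-0.2,  0.1,  1.6]), np.float64(0.07845044546820645))
```

View pics/w3.png

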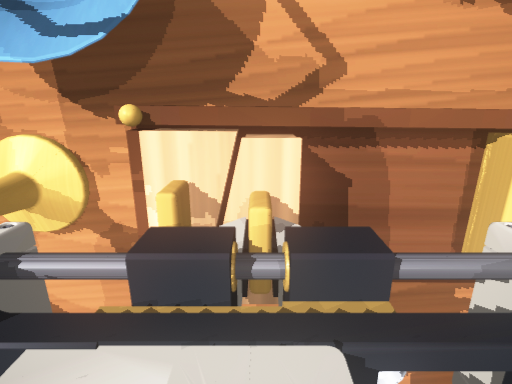

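The caddy hangs square beside A, with its thin end toward the fence at (270,140) and a small gap to A. I'll lower it and press it to the fence.

>>> jog_arm(
  steps=[
    [[0,0,1.0],[0,0,0]],
    [[0,0,0.55],[0,0,0]],
    [[0.2,0,0],[0,0,0]],
    [[0.2,0,0],[0,0,0]],
    [[0.2,0,0],[0,0,0]],
    [[0,0,0],[0,0,0]],
  ],
)

```text
time: 8.98
position: [643.1, 161.0, 59.1]
tool_rot: [0.999, -0.035, -0.001, -0.0]
contact_force: [-6.5, 0.6, 8.8]
opening: 0.129
finger_force: 30.0
```

>>> jog_arm(
  steps=[
    [[0,0,0],[0,0,0]],
    [[0,0,0],[0,0,0]],
    [[0,0,-2],[0,0,0]],
    [[0,0,-3.5],[0,0,0]],
    [[0,0,-4],[0,0,0]],
    [[0,0,-4],[0,0,0]],
    [[-2.6,-0.7,-4],[0,0,0]],
    [[-4,-1.1,0],[0,0,0]],
    [[-4.5,-1.2,0],[0,0,0]],
    [[-4.5,-1.2,0],[0,0,0]],
    [[-4.5,-1.2,0],[0,0,0]],
    [[-4.5,-1.3,0],[0,0,0]],
    [[0,0,0],[0,0,-8.8]],
    [[0,0,0],[0,0,-8.7]],
    [[0,0,0],[0,0,-8.7]],
    [[0,0,0],[0,0,-8.7]],
    [[0,0,0],[0,0,-8.7]],
    [[0,0,0],[0,0,0]],
    [[0,0,0],[0,0,0]],
  ],
  jaw=2.6,
)

```text
time: 11.35
position: [404.0, 244.2, 233.8]
tool_rot: [0.942, 0.337, 0.0, 0.0]
contact_force: [-0.2, 0.4, 0.4]
opening: 0.284
finger_force: 0.0
```

```bash
python3 - <<'E'
from fit import *
b=fits("wrist",0); print(pose()[:2])
for x in b:
    if x[1]<.12: print(x[0],todo(x[0][0],x[0][1],49,x[0][2]))
fits("top",10)
E
```

```text
wrist 0.7 [257.1 162.2] hsv [ 24.  56. 255.] pose [400.3 245.4  37.2] 1-IoU 0.05
wrist 0.58 [469.5 111.8] hsv [ 11. 155. 143.] pose [606.4  65.5  57.5] 1-IoU 0.554
wrist 0.57 [448.2  50.9] hsv [ 19. 111. 243.] pose [649.6 155.2 175.8] 1-IoU 0.038
(array([403.9, 244.1, 233.5]), np.float64(39.41173638707572))
[400.3 245.4  37.2] (array([-0.2, -0.3, 18.5]), np.float64(2.2557986196044055))
[649.6 155.2 175.8] (array([13.3, 22.5, 18.5]), np.float64(-136.33891014663988))
top 0.86 [199.4 151.2] hsv [ 15.  104.  171.5] pose [647.7 160.3 176.4] 1-IoU 0.063
top 0.67 [337.4 164. ] hsv [ 15. 105. 195.] pose [ 572.6 -299.4   27.2] 1-IoU 0.09
top 0.66 [358.  279.5] hsv [113. 156. 174.] pose [ 208.3 -329.1  247.7] 1-IoU 0.06
top 0.62 [386.5 136.1] hsv [  2. 191. 174.] pose [ 667.7 -458.4  122.1] 1-IoU 0.107
top 0.57 [179.3 145.3] hsv [ 15. 103. 189.] pose [652.2 212.2 357.4] 1-IoU 0.095
```

>>> jog_arm(
  steps=[
    [[-0.2,-0.3,2],[0,0,2.3]],
    [[0,0,4.5],[0,0,0]],
    [[0,0,4.5],[0,0,0]],
    [[0,0,4],[0,0,0]],
    [[0,0,2.4],[0,0,0]],
    [[0,0,1.1],[0,0,0]],
    [[0,0,0],[0,0,0]],
  ],
  jaw=4,
)

```text
time: 12.42
position: [400.2, 245.3, 48.1]
tool_rot: [0.948, 0.319, -0.0, -0.0]
contact_force: [-0.1, -1.0, 0.2]
opening: 0.436
finger_force: 0.0
```

>>> jog_arm(
  steps=[
    [[0,0,0],[0,0,0]],
    [[0,0,0],[0,0,0]],
    [[0,0,0],[0,0,0]],
    [[0,0,0],[0,0,0]],
  ],
  jaw=0,
)

```text
time: 12.92
position: [400.6, 245.2, 48.5]
tool_rot: [0.948, 0.319, 0.0, 0.0]
contact_force: [0.3, -0.2, 0.4]
opening: 0.128
finger_force: 30.0
```

>>> jog_arm(
  steps=[
    [[0,0,-2],[0,0,0]],
    [[0,0,-4],[0,0,0]],
    [[0,0,-4],[0,0,8.3]],
    [[0,0,-4],[0,0,8.3]],
    [[0,0,-3],[0,0,8.3]],
    [[0,0,0],[0,0,8.3]],
    [[0,0,0],[0,0,8.2]],
    [[3,1.4,0],[0,0,0]],
    [[4.3,2.1,0],[0,0,0]],
    [[4.4,2.1,0],[0,0,0]],
    [[4.4,2.1,0],[0,0,0]],
    [[4.4,2.1,0],[0,0,0]],
    [[3.8,1.9,0],[0,0,0]],
    [[0,0,3],[0,0,0]],
    [[0,0,4.5],[0,0,0]],
    [[0,0,4.5],[0,0,0]],
    [[0,0,2.3],[0,0,0]],
    [[0,0,0],[0,0,0]],
    [[0,0,0],[0,0,0]],
  ],
)

```text
time: 15.3
position: [635.6, 111.4, 77.0]
tool_rot: [0.999, -0.036, 0.001, -0.0]
contact_force: [0.8, -0.6, -2.0]
opening: 0.131
finger_force: 30.0
```

```bash
python3 - <<'E'
from fit import *
im=r.read_camera("wrist"); cv2.imwrite("pics/w4.png",im[90:250,100:512][:,:,::-1]); print(pose()[:2],todo(634.5,110.5,59,-4.2))
E
```

```text
(array([635.8, 111.4,  77.4]), np.float64(-4.179783383471829)) (array([-0.1,  0.1,  1.8]), np.float64(0.020216616528159648))
```

View pics/w4.png

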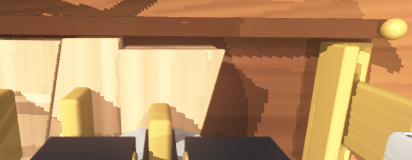

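The held caddy (crop x 120–222) hangs just clear of #2's straight side, with its thick end to the fence.

>>> jog_arm(
  steps=[
    [[0,0.15,1.1],[0,0,0]],
    [[0,0,0.7],[0,0,0]],
    [[0.2,0,0],[0,0,0]],
    [[0.2,0,0],[0,0,0]],
    [[0.2,0,0],[0,0,0]],
    [[0,0,0],[0,0,0]],
  ],
)

```text
time: 16.1
position: [639.0, 109.4, 58.1]
tool_rot: [0.999, -0.036, -0.001, 0.0]
contact_force: [-5.6, -0.3, 8.6]
opening: 0.13
finger_force: 30.0
```

>>> jog_arm(
  steps=[
    [[0,0,0],[0,0,0]],
    [[0,0,0],[0,0,0]],
    [[0,0,-2],[0,0,0]],
    [[0,0,-3.5],[0,0,0]],
    [[0,0,-4],[0,0,0]],
    [[0,0,-4],[0,0,0]],
    [[0,1.8,-4],[0,0,0]],
    [[-0.4,4,0],[0,0,0]],
    [[-0.4,5,0],[0,0,0]],
    [[-0.5,5.1,0],[0,0,0]],
    [[-0.5,5.1,0],[0,0,0]],
    [[-0.5,5.1,0],[0,0,0]],
    [[-0.5,5.1,0],[0,0,0]],
    [[-0.4,5.1,0],[0,0,0]],
    [[-0.4,5,0],[0,0,-7.9]],
    [[0,0,0],[0,0,-7.9]],
    [[0,0,0],[0,0,-7.9]],
    [[0,0,0],[0,0,-7.8]],
    [[0,0,0],[0,0,0]],
    [[0,0,0],[0,0,0]],
  ],
  jaw=2.6,
)

```text
time: 18.6
position: [574.2, -300.5, 233.0]
tool_rot: [0.972, 0.235, 0.0, 0.0]
contact_force: [0.5, -0.1, -0.3]
opening: 0.284
finger_force: 0.0
```

```bash
python3 - <<'E'
from fit import *
b=fits("wrist",0); print(pose()[:2],pose()[2]["joints"])
for x in b:
    if x[1]<.12: print(x[0],todo(x[0][0],x[0][1],49,x[0][2]))
fits("top",10)
E
```

```text
wrist 0.79 [259.9 160.2] hsv [ 26.  45. 255.] pose [ 569.1 -301.9   27.6] 1-IoU 0.043
wrist 0.71 [396.4 154.3] hsv [  2. 186. 253.] pose [ 665.5 -461.7  122.1] 1-IoU 0.055
(array([ 574.1, -300.5,  232.7]), np.float64(27.22815026147243)) [ 1.   0.6 -0.8  1.5  0.5  1.2 -1. ]
[ 569.1 -301.9   27.6] (array([-0.5, -0.1, 18.4]), np.float64(-0.38912525415355503))
[ 665.5 -461.7  122.1] (array([ 0.7, 18.5, 18.4]), np.float64(-94.89565185010724))
top 0.97 [358.3 280.7] hsv [113.  159.  177.5] pose [ 209.8 -326.7  249.7] 1-IoU 0.178
top 0.96 [194.9 149.5] hsv [ 15. 104. 172.] pose [647.9 160.3 178.7] 1-IoU 0.129
top 0.95 [181.7 145.5] hsv [ 15. 104. 188.] pose [649.2 211.3 358.8] 1-IoU 0.182
top 0.77 [215.9 143.8] hsv [ 15. 104. 186.] pose [642.5 112.1  -1. ] 1-IoU 0.139
top 0.62 [344.9 176.4] hsv [ 15.  102.  146.5] pose [ 534.  -306.8  133.2] 1-IoU 0.741
```

>>> jog_arm(
  steps=[
    [[-0.5,-0.1,2],[0,0,0]],
    [[0,0,4.5],[0,0,0]],
    [[0,0,4.5],[0,0,0]],
    [[0,0,4],[0,0,0]],
    [[0,0,2.3],[0,0,0]],
    [[0,0,1.1],[0,0,0]],
    [[0,0,0],[0,0,0]],
  ],
  jaw=4,
)

```text
time: 19.68
position: [569.5, -301.8, 48.4]
tool_rot: [0.972, 0.236, 0.0, 0.0]
contact_force: [0.1, 0.1, -0.0]
opening: 0.437
finger_force: 0.0
```

>>> jog_arm(
  steps=[
    [[0,0,0],[0,0,0]],
    [[0,0,0],[0,0,0]],
    [[0,0,0],[0,0,0]],
    [[0,0,0],[0,0,0]],
    [[0,0,-2],[0,0,0]],
    [[0,0,-4],[0,0,0]],
    [[0,0,-4],[0,0,0]],
    [[0,0,-4],[0,0,0]],
    [[0,0,-3],[0,0,0]],
    [[0,0,0],[0,0,0]],
  ],
  jaw=0,
)

```text
time: 20.92
position: [570.9, -302.2, 222.1]
tool_rot: [0.972, 0.236, 0.002, 0.002]
contact_force: [-0.1, -0.2, -2.5]
opening: 0.129
finger_force: 30.0
```

>>> jog_arm(
  steps=[
    [[0,0,0],[0,0,-10.6]],
    [[0,0,0],[0,0,-10.6]],
    [[0,0,0],[0,0,-10.6]],
    [[0,0,0],[0,0,-10.6]],
    [[0,0,0],[0,0,-10.6]],
    [[0,0,0],[0,0,-10.6]],
    [[0,0,0],[0,0,-10.6]],
    [[0,0,0],[0,0,-10.6]],
    [[0,0,0],[0,0,-10.6]],
    [[0,0,0],[0,0,-10.6]],
    [[0,0,0],[0,0,-10.6]],
    [[0,0,0],[0,0,-10.6]],
    [[0,0,0],[0,0,-10.6]],
    [[0,0,0],[0,0,-10.6]],
    [[0,0,0],[0,0,0]],
    [[0,0,0],[0,0,0]],
  ],
)

```text
time: 22.92
position: [568.8, -301.8, 217.6]
tool_rot: [0.039, 0.999, 0.0, -0.0]
contact_force: [-0.4, 0.1, -1.8]
opening: 0.128
finger_force: 30.0
```

```bash
python3 - <<'E'
from fit import *
print(pose()[:2],pose()[2]["joints"],R.from_quat(pose()[2]["tool_rot"]).as_matrix()[:,2]*100,todo(630.5,56.6,160,175.8))
E
```

```text
(array([ 568.8, -301.8,  217.6]), np.float64(175.52165319262605)) [ 1.2  0.9 -1.3  1.6  0.9  1.4  1.3] [  -0.1    0.  -100. ] (array([-3.4, 36.2,  5.8]), np.float64(-0.2783468073739641))
```

>>> jog_arm(
  steps=[
    [[-0.2,2.4,0],[0,0,-0.3]],
    [[-0.4,4.2,0.8],[0,0,0]],
    [[-0.4,4.3,1],[0,0,0]],
    [[-0.4,4.3,1],[0,0,0]],
    [[-0.4,4.3,1],[0,0,0]],
    [[-0.4,4.3,1],[0,0,0]],
    [[-0.4,4.3,1],[0,0,0]],
    [[-0.4,4.3,0],[0,0,0]],
    [[-0.4,3.8,0],[0,0,0]],
    [[0,0,0],[0,0,0]],
    [[0,0,0],[0,0,0]],
  ],
)

```text
time: 24.3
position: [628.0, 57.5, 160.3]
tool_rot: [0.034, 0.999, -0.0, 0.0]
contact_force: [0.6, -0.6, -2.6]
opening: 0.125
finger_force: 30.0
```

```bash
python3 - <<'E'
from fit import *
fits("wrist",10,"w5")
print(pose()[:2],pose()[2]["joints"],todo(630.5,56.6,77,175.8))
E
```

```text
wrist 0.94 [326.3 189. ] hsv [ 22.   93.5 253. ] pose [643.5 111.7 193.7] 1-IoU 0.536
wrist 0.94 [266.3 182.9] hsv [ 15. 115. 210.] pose [625.7  69.5 323.3] 1-IoU 0.426
wrist 0.85 [419.1 190.5] hsv [ 22.  93. 253.] pose [647.2 211.8  -0.7] 1-IoU 0.263
wrist 0.58 [366.1 172.7] hsv [ 17. 106. 242.] pose [643.8 159.2 175.9] 1-IoU 0.208
(array([628.2,  55.8, 160.1]), np.float64(175.9156397902873)) [ 0.7  0.9 -1.3  1.7  0.9  1.3  0.7] (array([-0.2,  0.1,  8.3]), np.float64(0.11563979028727545))
```

View pics/w5.png

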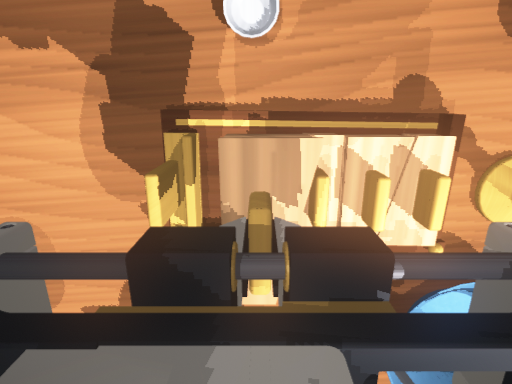

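The view, now from the fence side, shows the held caddy (220–300, 135–190) over the slot between #3 and the stop at (175,175). Lowering.

>>> jog_arm(
  steps=[
    [[0.1,0.1,2.5],[0,0,0]],
    [[0,0,3.5],[0,0,0]],
    [[0,0,2.5],[0,0,0]],
    [[0,0,1],[0,0,0]],
    [[0,0,0.55],[0,0,0]],
    [[0,0,0],[0,0,0]],
  ],
)

```text
time: 25.15
position: [627.8, 58.2, 60.1]
tool_rot: [0.035, 0.999, 0.0, 0.0]
contact_force: [-0.2, 0.2, -2.0]
opening: 0.13
finger_force: 30.0
```

>>> jog_arm(
  steps=[
    [[-0.25,0,0],[0,0,0]],
    [[-0.25,0,0],[0,0,0]],
    [[-0.25,0,0],[0,0,0]],
    [[0,0,0],[0,0,0]],
  ],
)

```text
time: 25.65
position: [635.3, 57.4, 59.9]
tool_rot: [0.035, 0.999, 0.0, 0.0]
contact_force: [-0.2, -0.7, -2.0]
opening: 0.131
finger_force: 30.0
```

>>> jog_arm(
  steps=[
    [[0,0,0.2],[0,0,0]],
    [[-0.15,0,0],[0,0,0]],
    [[-0.15,0,0],[0,0,0]],
    [[0,0,0],[0,0,0]],
  ],
)

```text
time: 26.15
position: [636.7, 57.9, 58.8]
tool_rot: [0.034, 0.999, -0.0, -0.001]
contact_force: [-6.0, -1.5, 8.4]
opening: 0.128
finger_force: 30.0
```

>>> jog_arm(
  steps=[
    [[0,0,0],[0,0,0]],
    [[0,0,0],[0,0,0]],
    [[0,0,-2],[0,0,0]],
    [[0,0,-4],[0,0,0]],
    [[0,0,-4],[0,0,0]],
    [[0,0,-4],[0,0,0]],
    [[0,-3,0],[0,0,0]],
    [[0,-3.5,0],[0,0,0]],
    [[0,-3,0],[0,0,0]],
    [[0,0,0],[0,0,0]],
    [[0,0,0],[0,0,0]],
  ],
  jaw=2.6,
)

```text
time: 27.52
position: [631.4, -36.6, 198.8]
tool_rot: [0.034, 0.999, 0.0, 0.001]
contact_force: [0.8, 1.0, -0.1]
opening: 0.284
finger_force: 0.0
```

```bash
python3 - <<'E'
from fit import *
b=fits("wrist",10,"w6"); I=info("wrist"); im=r.read_camera("wrist")
for d in r.outline_of("wrist","stop")[:2]: print("stop",d["p"],d["position"],atz("wrist",d["position"],60,I))
print(pose()[:2]); fits("top",10)
E
```

```text
wrist 0.96 [440.8 166.3] hsv [ 16. 115. 233.] pose [645.  157.9 176.5] 1-IoU 0.24
wrist 0.66 [394.2 174.9] hsv [ 21. 107. 252.] pose [639.3 107.1 356.3] 1-IoU 0.191
wrist 0.63 [489.3 179.7] hsv [ 18. 116. 231.] pose [653.5 236.  165.4] 1-IoU 0.145
wrist 0.56 [345.  159.9] hsv [ 18. 110. 239.] pose [634.6  55.9 175.6] 1-IoU 0.046
stop 0.69 [271.1, 166.2] [618.3 -24.6]
(array([631.3, -35.9, 198.2]), np.float64(176.15167131297827))
top 0.95 [386.2 136.3] hsv [  1. 190. 176.] pose [ 666.7 -456.8  123.4] 1-IoU 0.183
top 0.94 [180.3 141.8] hsv [ 15. 103. 188.] pose [651.7 214.5  -0.7] 1-IoU 0.144
top 0.94 [193.7 151.4] hsv [ 15. 103. 170.] pose [647.6 161.6 177.1] 1-IoU 0.108
top 0.85 [227.3 156.5] hsv [ 15. 102. 154.] pose [638.   59.5 178. ] 1-IoU 0.378
top 0.85 [353.5 278.3] hsv [113. 154. 174.] pose [ 212.5 -322.7  246.6] 1-IoU 0.305
top 0.68 [212.5 146.1] hsv [ 15. 103. 183.] pose [642.7 110.7  -0.5] 1-IoU 0.117
top 0.26 [141.9 138.9] hsv [ 20. 142. 159.] pose [677.1 349.9 236.6] 1-IoU 0.26
```

View pics/w6.png

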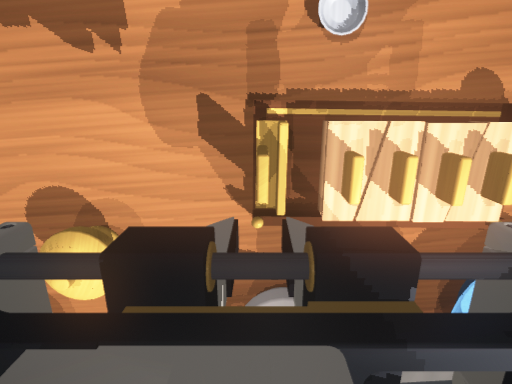

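The view shows the stop fin at (263,155–207) and its plate at (283,170). All four caddies are in the row, head to tail, at (350–510,170). The sugar bowl at (80,255) is well aside.

```bash
python3 - <<'E'
from fit import *
I=info("wrist")
for z in(78,60): print(z,atz("wrist",(263.5,155),z,I),atz("wrist",(263.5,180),z,I),atz("wrist",(264,206),z,I))
print(todo(625,-37,57,176.2))
E
```

```text
78 [602.8 -32.4] [627.2 -33.9] [653.9 -35.1]
60 [606.  -32.3] [632. -34.] [660.5 -35.3]
(array([ 0.6, -0.1, 14.1]), np.float64(-0.08563337314544128))
```

>>> jog_arm(
  steps=[
    [[0.3,0.15,2],[0,0,0]],
    [[0,0,4],[0,0,0]],
    [[0,0,4],[0,0,0]],
    [[0,0,3],[0,0,0]],
    [[0,0,1.1],[0,0,0]],
    [[0,0,0],[0,0,0]],
  ],
  jaw=4,
)

```text
time: 28.58
position: [627.7, -35.5, 55.9]
tool_rot: [0.035, 0.999, 0.0, -0.001]
contact_force: [-0.5, -0.1, -0.0]
opening: 0.435
finger_force: 0.0
```

>>> jog_arm(
  steps=[
    [[0,0,0],[0,0,0]],
    [[0,0,0],[0,0,0]],
    [[0,0,0],[0,0,0]],
    [[0,0,0],[0,0,0]],
  ],
  jaw=0,
)

```text
time: 29.08
position: [629.0, -34.6, 57.6]
tool_rot: [0.035, 0.999, 0.001, 0.001]
contact_force: [1.4, 3.0, 1.7]
opening: 0.13
finger_force: 30.0
```

>>> jog_arm(
  steps=[
    [[0,0.4,0],[0,0,0]],
    [[0,0.8,0],[0,0,0]],
    [[0,0.8,0],[0,0,0]],
    [[0,0.8,0],[0,0,0]],
    [[0,0.6,0],[0,0,0]],
    [[0,0.4,0],[0,0,0]],
    [[0,0,0],[0,0,0]],
  ],
)

```text
time: 29.95
position: [632.1, 2.3, 57.6]
tool_rot: [0.035, 0.999, 0.0, 0.001]
contact_force: [0.8, -0.7, 6.2]
opening: 0.128
finger_force: 30.0
```

>>> jog_arm(
  steps=[
    [[0,0.3,0],[0,0,0]],
    [[0,0.3,0],[0,0,0]],
    [[0,0.3,0],[0,0,0]],
    [[0,0.3,0],[0,0,0]],
    [[0,0.2,0],[0,0,0]],
    [[0,0.2,0],[0,0,0]],
    [[0,0,0],[0,0,0]],
  ],
)

```text
time: 30.82
position: [633.2, 16.0, 57.6]
tool_rot: [0.036, 0.999, -0.001, 0.001]
contact_force: [0.7, -4.2, 8.1]
opening: 0.126
finger_force: 30.0
```

>>> jog_arm(
  steps=[
    [[0,0.2,0],[0,0,0]],
    [[0,0.2,0],[0,0,0]],
    [[0,0,0],[0,0,0]],
  ],
)

```text
time: 31.2
position: [633.5, 19.3, 57.6]
tool_rot: [0.036, 0.999, -0.002, 0.001]
contact_force: [-0.2, -5.4, 8.5]
opening: 0.129
finger_force: 30.0
```

>>> jog_arm(
  steps=[
    [[0,0.15,0],[0,0,0]],
    [[0,0.15,0],[0,0,0]],
    [[0,0,0],[0,0,0]],
  ],
)

```text
time: 31.58
position: [633.7, 21.2, 57.6]
tool_rot: [0.036, 0.999, -0.003, 0.001]
contact_force: [-0.6, -8.0, 9.4]
opening: 0.131
finger_force: 30.0
```

>>> jog_arm(
  steps=[
    [[0,0.1,0],[0,0,0]],
    [[0,0.1,0],[0,0,0]],
    [[0,0,0],[0,0,0]],
  ],
)

```text
time: 31.95
position: [633.7, 21.6, 57.6]
tool_rot: [0.037, 0.999, -0.004, 0.0]
contact_force: [-2.0, -11.0, 11.9]
opening: 0.128
finger_force: 30.0
```

>>> jog_arm(
  steps=[
    [[0,0.15,0],[0,0,0]],
    [[0,0.15,0],[0,0,0]],
    [[0,0,0],[0,0,0]],
    [[0,0,0],[0,0,0]],
  ],
)

```text
time: 32.45
position: [633.7, 21.6, 57.6]
tool_rot: [0.038, 0.999, -0.006, -0.0]
contact_force: [-3.7, -16.3, 15.7]
opening: 0.131
finger_force: 30.1
```

```bash
python3 - <<'E'
from fit import *
fits("wrist",10); print(pose()[:2]); fits("top",10)
E
```

```text
wrist 0.94 [353.8 177. ] hsv [ 16. 112. 228.] pose [636.8  73.6 179.6] 1-IoU 0.44
wrist 0.92 [484.1 193.6] hsv [ 17. 103. 239.] pose [590.1 206.6 347.6] 1-IoU 0.4
wrist 0.62 [431.8 211.6] hsv [ 17. 115. 231.] pose [649.2 123.6 196. ] 1-IoU 0.445
(array([633.7,  21.6,  57.5]), np.float64(175.65909184603225))
top 0.72 [181.4 143.9] hsv [ 15. 103. 191.] pose [651.9 213.9  -1.3] 1-IoU 0.205
top 0.7 [208.7 155.2] hsv [ 15. 100. 170.] pose [640.8 129.3 203.3] 1-IoU 0.628
top 0.62 [194.1 149.9] hsv [ 15. 102. 170.] pose [650.2 167.2 175.3] 1-IoU 0.088
top 0.6 [218.2 159.9] hsv [ 15.  99. 142.] pose [629.7  83.2 193.2] 1-IoU 0.563
```

>>> jog_arm(
  steps=[
    [[0,-0.15,0],[0,0,0]],
    [[0,-0.15,0],[0,0,0]],
    [[0,0,0],[0,0,0]],
  ],
)

```text
time: 33.02
position: [633.7, 21.6, 57.6]
tool_rot: [0.037, 0.999, -0.004, 0.0]
contact_force: [-2.4, -10.2, 10.7]
opening: 0.132
finger_force: 30.0
```

>>> jog_arm(
  steps=[
    [[0,0,0],[0,0,0]],
    [[0,0,0],[0,0,0]],
    [[0,0,-1.5],[0,0,0]],
    [[0,0,-3.5],[0,0,0]],
    [[0,0,-4],[0,0,0]],
    [[0,0,-4],[0,0,0]],
    [[0,0,-4],[0,0,0]],
    [[0,2,-4],[0,0,0]],
    [[0,4,0],[0,0,0]],
    [[0,3,0],[0,0,0]],
    [[0,0,0],[0,0,0]],
    [[0,0,0],[0,0,0]],
  ],
  jaw=2.4,
)

```text
time: 34.52
position: [638.9, 116.6, 267.0]
tool_rot: [0.034, 0.999, -0.0, 0.0]
contact_force: [-0.5, -0.4, 1.4]
opening: 0.259
finger_force: 0.0
```

```bash
python3 - <<'E'
from fit import *
fits("wrist",10,"w7"); I=info("wrist"); print(pose()[:2])
E
```

```text
wrist 0.92 [331.3 166. ] hsv [ 25.  55. 255.] pose [648.4 212.3 357.1] 1-IoU 0.188
wrist 0.87 [262.2 169.1] hsv [ 21.  83. 252.] pose [639.4 116.8 355.6] 1-IoU 0.035
wrist 0.78 [227.9 154.8] hsv [ 21.  96. 251.] pose [637.3  69.9 175.5] 1-IoU 0.032
wrist 0.77 [297.1 157.3] hsv [ 23.  94. 254.] pose [644.1 165.2 177.1] 1-IoU 0.085
wrist 0.69 [206.7  26. ] hsv [114.   6. 238.] pose [433.6  62.4 188. ] 1-IoU 0.279
(array([639.2, 115.4, 266.6]), np.float64(175.9250879562719))
```

View pics/w7.png

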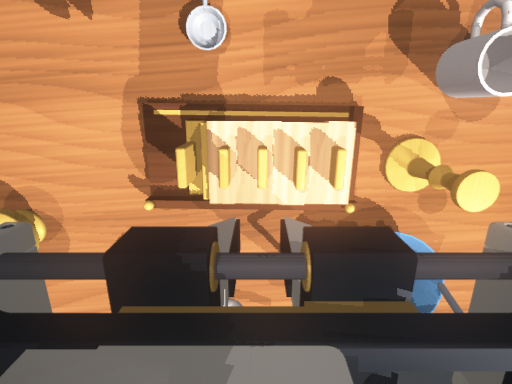

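The view shows a tight rectangular row (205–355, 122–203) with no visible gaps. Far ends line up at the fence, the stop plate touches the row at (197,160), and fitted spacing is about 47 mm. All bystanders stand where they were, so I'm handing in.

```bash
python3 -c "
from plant import r
print(r.close_job())"
```

```text
the job is handed in; nothing more can be done
None
```

All four caddies stand head to tail against the far fence with the brass stop closed on them at about 56 mm travel; I handed the job in at about 35 s, and no verdict was returned.

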